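Index the reaction carriage and drift it onto its anchor

ROBOT

A 6-joint arm with a two-finger parallel gripper is mounted at the origin on the work surface. World frame = base frame: x ahead of the robot, y to its left, z up, the work surface at z = 0. Lengths are in mm, angles in degrees, forces in N, time in s.
With the tool pointing down it reaches from about 300 to 850 mm from the base axis. Payload 4.2 kg.
Tool frame: the origin (TCP) lies at the centre of the arm's flange, where the gripper is bolted on; the fingertips stand 191 mm ahead of it and the grasp point (between the pads) lies 172 mm ahead of it; z points along the fingers, y is the direction in which the jaws open and shut (so a half turn about z gives the same grasp; the last joint's range is limited). The gripper opens to 91 mm and grips with 3 to 60 N. Pads are 32 mm wide; open, the fingers measure 118 mm over their backs; the gripper's body (76 mm by 178 mm) begins 60 mm behind the grasp point.
Start: joints at [71.219, 18.312, 89.639, -0, 72.044, -1.146], TCP at [174.2, 547.976, 404.776] pointing down, gripper open.
Joint ranges: [-177.97, 177.97], [-48.28, 115.42], [12.27, 149.76], [-77.06, 257.06], [2.81, 150.46], [-146.56, 146.56]. Speed limits (degrees/s): [147.25, 147.25, 180, 180, 180, 180].

INTERFACE

Orientations are given as [roll, pitch, yaw] about the fixed x, y, z axes, in that order (R = Rz(yaw) Ry(pitch) Rx(roll)).
In Python, from workcell import status, vision, ticket gives the robot as it stands.
- The arm moves only by the shell command python3 -m jog 'ROWS' [FORCE]. ROWS is JSON, a list of rows, each a list of 7 numbers: the finger opening in m, from 0 to 0.0912, then the shift along the tool's x, y, z in m, then the turn, a rotation vector about the tool's x, y, z in rad. A call has 1 to 12 rows; each row shifts and turns the commanded pose from where the row before left it, along the tool's axes as they then stand; what a row does not reach is not made up. A row lasts 1/8 s, in which the tool goes at most 62.5 mm and 10.7 degrees, less where a joint would pass 70% of its speed; a pose out of reach is approached as far as the arm can. A call with a gripper value outside its range is refused whole. The fingers move at their own pace and stop on an object; FORCE is the grip in N (left out, the last holds). Time passes only in rows, so rows that do not move let the fingers close. It gives the time, the measured TCP pose, the force and the opening at its end, in the units of the state.
- status.state(): the state, without advancing time (a new reading comes with each control period).
- vision.grab_frame(name): name is "side" or "top"; returns a dict with "color" (420x560x3 uint8, blue, green, red), "depth" (420x560 float32, mm along the optical axis (not along the pixel's ray), 0 where there is no reading), "fov_y" (degrees; the focal length in pixels is half the picture's height over the tangent of half this angle, whatever the lens; pixels are square), "cx", "cy" (the principal point, pixels), "pose" (4x4, takes a point from camera to world coordinates). Camera axes: x right, y down, z forward; pixel columns grow to the right and rows downward; lengths in mm; the calibration is good to about 2 mm. A picture is of the moment at which its call begins.
- ticket.job_done(): hands the job in, once; it reports no verdict.
Trained networks look in the newest picture that a camera, given by its name, has taken for a name from the list of things; names that differ only in an ending like _2 or _b are one class to them, and where a whole thing is asked for, a point or a joint stands for the part that bears it (a point fixed in the world has none). Each returns a list of dicts, best first, with "p" (0 to 1); they miss things now and then, are a little off and sometimes report something else, mostly with a low value. They report only what shows in the picture. A call takes as long as a camera call.
- vision.find_in(camera, label): "location" ([x, y, z] in mm, in world coordinates, good to about 4 mm: the middle of the surface that is visible of it).
- vision.silhouettes(camera, label): "pixels" (420x560 bool, what is visible of it).
The state is a dict: "time_s": time; "qpos": joint angles; "qvel": joint speeds; "effort": joint torques, N m; "ee_pos": TCP position; "ee_rot": TCP orientation; "force": force on the tool from outside, world axes, zero at the start; "torque": the same for the moment, N m; "gripper_width": finger opening in mm.
Only numpy, scipy, OpenCV 4.12 (cv2) and the standard library are available. Lean on these libraries where they do the work, as an engineer would, in place of code of your own. Each camera call takes 0.05 s, during which the arm holds its last target.

TASK

Set up the torque bench for the next wrench: pull up the carriage's spring plunger knob, slide the carriage one hole along to the side where the anchor bracket with the holed tie plate stands (not the plain stop block), and let the plunger snap fully into that hole. Then take the tapered drift from the tool block and push it down through the carriage's ear and the tie plate until its collar sits on the ear, so that the two holes are pulled into line, and leave it there. Leave the other loose things on the table where they are.

Things in the scene. Friction and masses are not known exactly. Their poses are not given: they have to be found in the camera images.
- bench: the test bench, fixed to the table: slotted aluminium bed, 124 mm deep (x) and 340 mm long (y), with two round rails along y between black end blocks (tops 68 mm high, at y = +-159 mm). Origin on the table under its centre; x away from the robot, y along the rails. Between the rails runs a steel index bar with three 15 mm holes at y = -80, 0 and +80 mm
- carriage (a joint): position along the bench's y, in m, of the carriage: an aluminium plate 126 mm (x) by 92 mm (y), top 75 mm above the table. 0 = plunger in the middle hole (start), +-0.08 = outer holes, +-0.102 = end stops. Slides with about 1 N of friction; has 1.5 mm play in each hole either way; locked unless the plunger is pulled
- plunger (a joint): lift of the spring plunger from the carriage, in m; 0 = fully snapped in, about 0.012 = its round-nosed pin just clear of the hole (it rests so when let go between holes), 0.020 = upper stop. The spring pulls it down with 4 N at 0, 9 N at 0.020. Let go within about 3 mm of a hole it snaps in by itself
- knob (a point): centre of the black plunger knob on the carriage, 32 mm across and high, 113 mm above the table when snapped in. Its 26 mm housing ends 91 mm above the table. Hold the knob, pull it straight up and move along bench y: the carriage comes along. Two steel posts (20 mm thick, tops at 149 mm) stand 46 mm behind the knob (bench +x), 33 mm to either side
- ear_hole (a point): centre of the hole in the carriage's ear, at the ear's upper face (75 mm above the table). The ear is a 10 mm thick, 44 mm wide tongue on the robot's side of the carriage, its hole 20 mm across and 88 mm in front of the knob (bench -x)
- anchor_line (a point): point fixed to the anchor bracket where the centre of the ear's hole (at its upper face) must come: straight over the middle of the bracket. The dark steel bracket (48 x 84 mm) stands in front of the bed at bench y = +80 or -80 mm; the plain stop block stands at the other
- tie_plate (a joint): how far the tie plate has slipped towards the robot (bench -x) from its line, in m; 0 = in line with the anchor_line, it starts 0.0035 to 0.005. It slides with about 3 N of friction and stays where it is left
- tie_hole (a point): centre of the 20 mm hole in the tie plate, at its upper face (63 mm above the table). The steel plate, 54 x 86 x 10 mm, lies on top of the anchor bracket. With the carriage in place, the ear lies 2 mm above it; below the hole it is open down to 10 mm above the table
- drift: tapered drift, loose, about 180 g, upright in the tool block: steel taper from 5 mm across at the tip to 18.8 mm at 34 mm, straight to a 30 mm collar 58 to 64 mm above the tip, then a dark round handle 22 mm across from 64 to 115 mm. Origin at the tip, z along its axis to the handle. Pushing it home takes up to about 20 N
- tool_block: grey block 150 x 60 x 66 mm (x, y, z), fixed, on the table to the left or right of the bench; origin under its centre. The drift's collar rests on its top, in the hole 42 mm along the block's +x from the centre
- ball_pin: short steel pin with a black 26 mm ball for a head (ball centre 55 mm above its origin), standing in the other hole of the tool block, 84 mm from the drift. Not used; leave it. Origin at its lower end
- readout: grey instrument box 100 x 130 x 55 mm on the table beside the bench, on the other side from the tool block. Leave it. Origin under its centre
- socket_a: upright steel socket, 42 mm across, 55 mm high, on the right side of the table. Leave it. Origin under its centre
- socket_b: upright steel socket, 34 mm across, 55 mm high, on the left side of the table. Leave it. Origin under its centre

How it is judged:
By the outcome, as a careful person would: the job done as asked, in the order asked, and still so for the second after the job is handed in, with the robot touching nothing.
It also fails if it takes over 58 s, if anything falls off the work surface, if the arm or the gripper's body presses on something with over 40 N, if the wrist force passes 120 N, or if a joint passes its speed limit or range.

## Working session

There is one attempt and no reset: what is moved stays moved. The work goes in short steps, Python scripts to look and compute and a shell command to move; the robot and the scene stay as the last step left them, time stands still between calls to the robot, and variables do not carry over. Pictures are saved under pics/ and viewed, and the job is handed in when it is done.

```bash
mkdir -p pics; ls; python3 - <<'E'
from workcell import status, vision
import cv2
s=status.state(); print(s)
for n in("side","top"):
    f=vision.grab_frame(n); cv2.imwrite(f"pics/{n}0.png",f["color"]); print(n,f["fov_y"],f["cx"],f["cy"],f["pose"].round(3).tolist() if hasattr(f["pose"],'round') else f["pose"])
    for l in("bench","carriage","knob","ear_hole","tie_hole","tie_plate","drift","tool_block","ball_pin","readout","socket_a"):
        print(l,[(round(d["p"],2),[round(float(v)) for v in d["location"]]) for d in vision.find_in(n,l)[:3]])
E
```

```text
pics
{'time_s': 0.0, 'qpos': array([ 7.12186062e+01,  1.83508583e+01,  8.97069383e+01, -2.50580623e-03,
        7.20433701e+01, -1.14574384e+00]), 'qvel': array([ 0.00045557,  0.0633762 , -0.074138  ,  0.01521045, -0.03652803,
        0.04142227]), 'effort': array([ 7.14693779e-04, -4.12464774e+01, -2.31978697e+01,  7.29591586e-02,
        4.55323874e-02, -1.66008285e-04]), 'ee_pos': array([174.15150783, 547.81195391, 403.92422402]), 'ee_rot': array([-1.79898806e+02,  3.59009045e-04,  1.62365125e+02]), 'force': array([ 0.24366783,  0.19801918, -0.07846012]), 'torque': array([-0.03110827, -0.01013242,  0.00683002]), 'gripper_width': 91.54024366020076}
side 57.36263665576585 281.27750810087315 213.90581245924366 [[-0.949, -0.18, 0.26, 299.092], [-0.316, 0.558, -0.767, 673.791], [-0.007, -0.81, -0.587, 623.041], [0.0, 0.0, 0.0, 1.0]]
bench [(0.87, [558, 9, 61]), (0.35, [458, -107, 63])]
carriage [(0.6, [556, -19, 76]), (0.46, [554, 9, 60])]
knob [(0.66, [553, -24, 122])]
ear_hole [(0.69, [558, -16, 77]), (0.52, [455, -90, 62]), (0.24, [515, 365, 100])]
tie_hole [(0.96, [457, -102, 68])]
[... 206 characters left out ...]
(0.89, [640, 394, 46]), (0.64, [650, -370, 33]), (0.63, [452, -90, 65])]
top 55.59085504962687 283.15362421073087 208.92261163687417 [[0.016, -0.996, 0.087, 450.905], [-1.0, -0.014, 0.018, -18.315], [-0.016, -0.087, -0.996, 997.549], [0.0, 0.0, 0.0, 1.0]]
bench [(0.84, [558, -32, 57])]
carriage [(0.58, [556, -34, 72])]
knob [(0.47, [562, -34, 127])]
ear_hole [(0.7, [556, -33, 79]), (0.51, [516, 354, 103])]
tie_hole [(0.55, [461, -100, 64])]
tie_plate [(0.24, [464, -100, 65])]
drift [(0.62, [516, 355, 102])]
tool_block [(0.82, [473, 346, 67])]
ball_pin []
readout [(0.9, [476, -360, 55]), (0.7, [461, -100, 63]), (0.57, [558, -34, 77])]
socket_a [(0.67, [652, -374, 55]), (0.66, [648, 377, 53])]
```

View pics/side0.png

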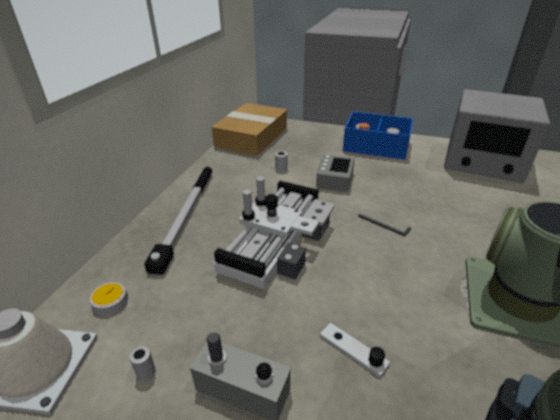

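View pics/top0.png

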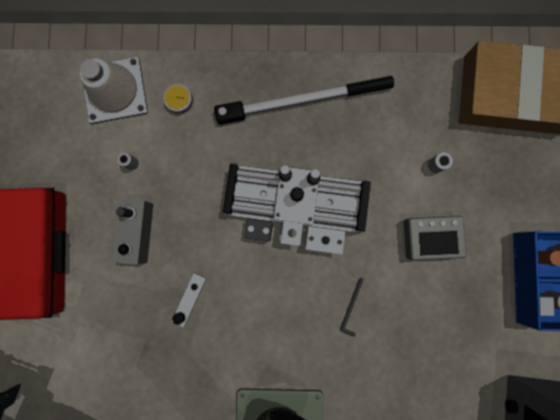

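The tie plate bracket is on the right (-y), at top (325,240). The stop block is at (258,230), the ear at (291,233), the knob at (297,195), and the drift in the left tool block at (124,212). Next I'll take finer measurements.

```bash
cat > h.py <<'E'
import numpy as np, cv2
from workcell import status, vision
def K(f):
    fl=f["color"].shape[0]/2/np.tan(np.radians(f["fov_y"]/2)); return fl
def ray(f,u,v,z):
    fl=K(f);P=np.array(f["pose"]);d=P[:3,:3]@np.array([(u-f["cx"])/fl,(v-f["cy"])/fl,1]);o=P[:3,3]
    return o+d*(z-o[2])/d[2]
def proj(f,p):
    P=np.array(f["pose"]);q=P[:3,:3].T@(np.array(p)-P[:3,3]);fl=K(f)
    return f["cx"]+fl*q[0]/q[2],f["cy"]+fl*q[1]/q[2]
def crop(f,name,u0,v0,u1,v1,s):
    c=f["color"][v0:v1,u0:u1]; cv2.imwrite("pics/"+name,cv2.resize(c,None,fx=s,fy=s,interpolation=cv2.INTER_CUBIC))
E
python3 - <<'E'
from h import *
f=vision.grab_frame("top")
crop(f,"t1.png",215,150,385,265,4.7); crop(f,"t2.png",100,190,170,280,6)
g=vision.grab_frame("side"); crop(g,"s1.png",205,165,345,285,5); crop(g,"s2.png",180,320,300,420,5)
E
```

```text
(no output)
```

View pics/t1.png

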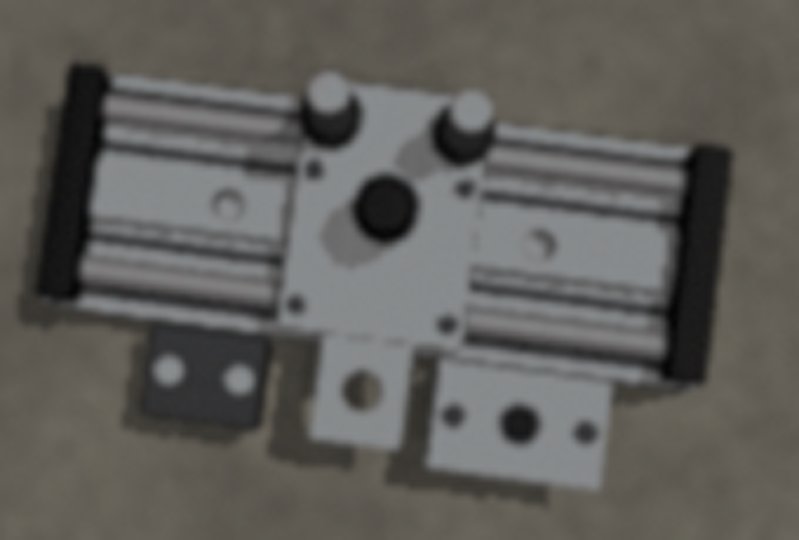

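View pics/t2.png

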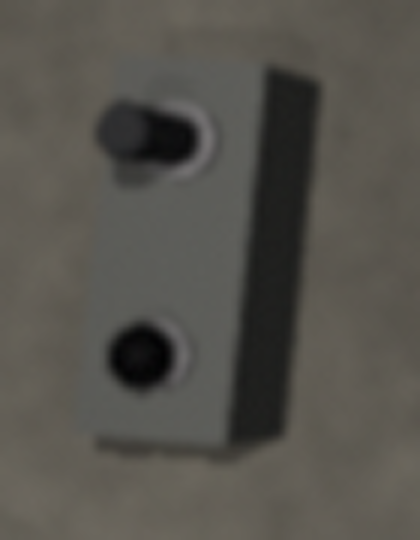

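View pics/s1.png

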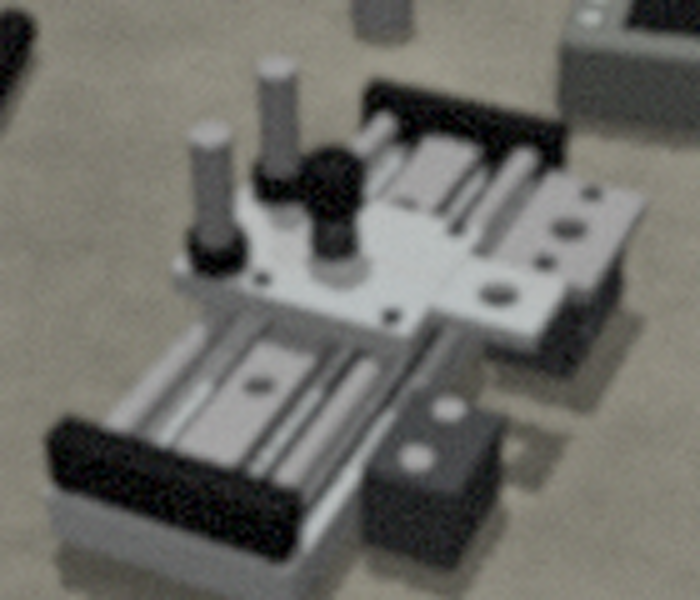

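View pics/s2.png

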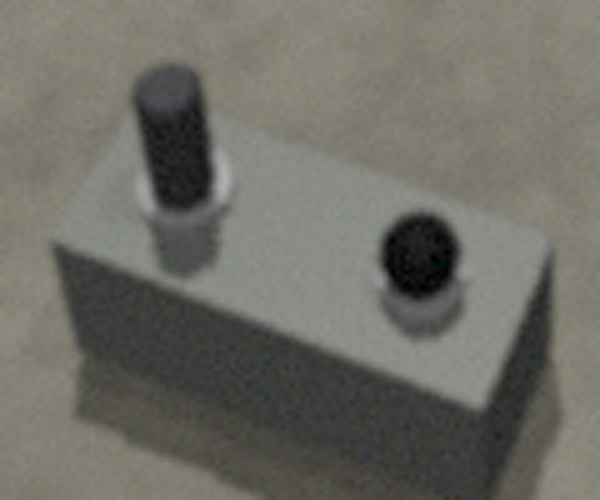

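```bash
python3 - <<'E'
from h import *
f=vision.grab_frame("top");g=vision.grab_frame("side")
T=lambda x,y,z:ray(f,x/4.7+215-.4,y/4.7+150-.4,z)
S=lambda x,y,z:ray(g,x/5+205-.4,y/5+165-.4,z)
for n,a in dict(knob=T(386,208,124),knobS=S(333,182,113),ear=T(363,390,75),earS=S(497,294,75),tie=T(520,425,63),tieS=S(570,229,63),
  drift=ray(f,125/6+100-.4,128/6+190-.4,123),collar=ray(f,183/6+100-.4,140/6+190-.4,72),driftS=ray(g,168/5+180-.4,85/5+320-.4,123),collarS=ray(g,184/5+180-.4,190/5+320-.4,72),
  ball=ray(f,142/6+100-.4,356/6+190-.4,70)).items(): print(n,a.round(1))
L=(T(88,66,68)+T(57,298,68))/2;R=(T(712,148,68)+T(686,380,68))/2
L=(T(72,180,68));R=(T(700,265,68))
print(L,R); d=L-R; print("yaw from ends",np.degrees(np.arctan2(-d[0],d[1])),np.hypot(*d[:2]))
d=T(386,208,124)-T(363,390,75);print("yaw knob-ear",np.degrees(np.arctan2(d[1],d[0])),np.hypot(*d[:2]))
d=S(333,182,113)-S(497,294,75);print(np.degrees(np.arctan2(d[1],d[0])),np.hypot(*d[:2]))
E
```

```text
knob [561.  -32.3 124. ]
knobS [564.1 -34.9 113. ]
ear [476.9 -22.9  75. ]
earS [478.7 -22.7  75. ]
tie [ 461.  -101.2   63. ]
tieS [ 462.3 -101.2   63. ]
drift [517.6 358.  123. ]
collar [517.2 356.8  72. ]
driftS [518.4 358.6 123. ]
collarS [517.6 361.1  72. ]
ball [432.9 369.5  70. ]
[580.07012052 124.463486    68.        ] [ 541.68629607 -189.58835262   68.        ]
yaw from ends -6.968204765063553 316.3888040351606
yaw knob-ear -6.353321724211587 84.66461185615674
-8.134635384329524 86.1973705120068
```

```bash
python3 -m jog '[[0.0912,0,0,0,0,0,-0.093],[0.0912,0,0,0,0,0,-0.093],[0.0912,-0.035,-0.0405,0,0,0,0],[0.0912,-0.035,-0.0405,0,0,0,0],[0.0912,-0.035,-0.0405,0,0,0,0],[0.0912,-0.035,-0.0405,0,0,0,0],[0.0912,-0.035,-0.0405,0,0,0,0],[0.0912,-0.035,-0.0405,0,0,0,0],[0.0912,-0.035,-0.0405,0,0,0,0],[0.0912,-0.035,-0.0405,0,0,0,0],[0.0912,-0.035,-0.0405,0,0,0,0],[0.0912,-0.035,-0.0405,0,0,0,0]]' 20
cat >> h.py <<'E'
def delta(tx,ty,tz=None,yaw=None):
    s=status.state();p=s["ee_pos"];y=np.radians(s["ee_rot"][2])
    d=np.array([tx-p[0],ty-p[1]]);X=np.array([np.cos(y),np.sin(y)]);Y=np.array([np.sin(y),-np.cos(y)])
    print("t",round(s["time_s"],2),"pos",p.round(1),"rot",s["ee_rot"].round(2),"F",s["force"].round(1),"w",round(s["gripper_width"],1))
    print("tool dx,dy,dz mm",(d@X).round(1),(d@Y).round(1),None if tz is None else round(p[2]-tz,1), "turn z rad", None if yaw is None else round(-np.radians((yaw-s["ee_rot"][2]+180)%360-180),4))
E
python3 -c "
from h import *
delta(563.5,-33.5,290,173)"
```

```text
time_s: 2.9
ee_pos: [473.1, 101.8, 405.0]
ee_rot: [180.0, 0.0, 173.0]
force: [1.1, -0.3, 0.0]
gripper_width: 91.4
t 2.9 pos [473.1 101.8 405. ] rot [1.7997e+02 4.0000e-02 1.7301e+02] F [ 1.1 -0.3  0. ] w 91.4
tool dx,dy,dz mm -106.2 -123.3 115.0 turn z rad 0.0002
```

```bash
python3 -m jog '[[0.0912,-0.0354,-0.041,0.015,0,0,0],[0.0912,-0.0354,-0.041,0.015,0,0,0],[0.0912,-0.0354,-0.041,0.015,0,0,0],[0.0912,0,0,0,0,0,0],[0.0912,0,0,0,0,0,0]]' 
python3 - <<'E'
from h import *
delta(563.5,-33.5,290,173)
f=vision.grab_frame("top");crop(f,"t3.png",215,120,385,265,4.7)
g=vision.grab_frame("side"); crop(g,"s3.png",185,80,345,240,4)
E
```

```text
time_s: 3.52
ee_pos: [562.7, -31.4, 359.6]
ee_rot: [180.0, -0.0, 173.0]
force: [1.2, -0.7, 0.4]
gripper_width: 91.2
t 3.52 pos [562.7 -31.4 359.6] rot [ 1.7997e+02 -5.0000e-02  1.7299e+02] F [ 1.2 -0.7  0.4] w 91.2
tool dx,dy,dz mm -1.1 -2.0 69.6 turn z rad -0.0002
```

View pics/t3.png

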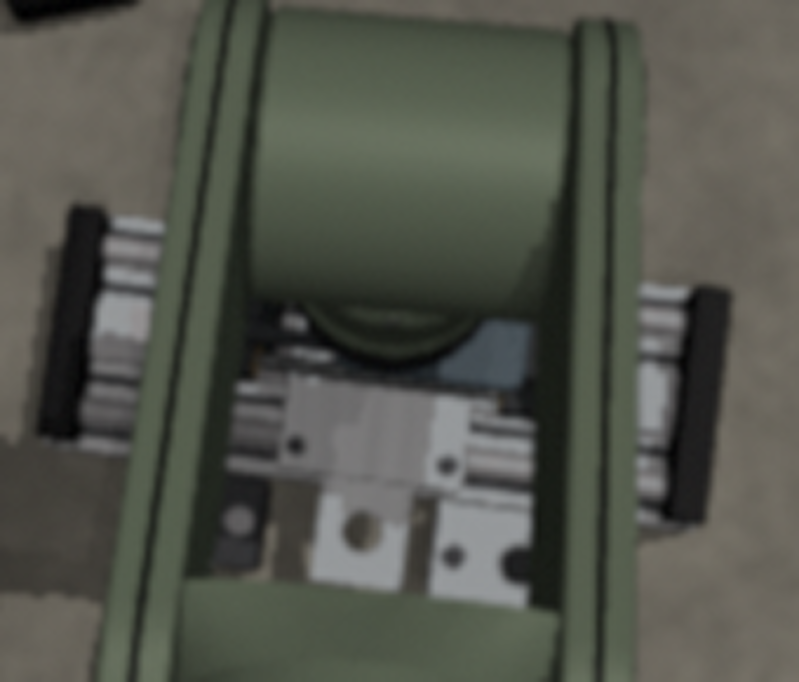

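View pics/s3.png

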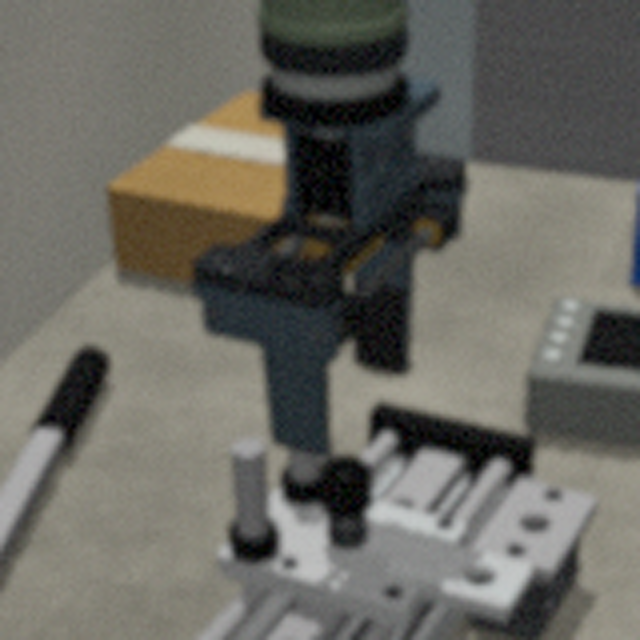

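```bash
python3 - <<'E'
from h import *
g=vision.grab_frame("side")
for y in(-45.6,0,45.6):
  print(proj(g,[562.7+.122*y,-31.4+.993*y,168.6]))
for y in(-52,0,52):
  u,v=proj(g,[562.7+.122*y,-31.4+.993*y,168.6]);print((u-185)*4,(v-80)*4)
u,v=proj(g,[563.5,-33.5,113]);print((u-185)*4,(v-80)*4)
E
```

```text
(np.float64(279.36949810234853), np.float64(172.64197525068272))
(np.float64(270.7114120591049), np.float64(181.71679084702066))
(np.float64(261.36943378473933), np.float64(191.5084156612621))
382.1368221983705 365.68483319553593
342.8456482364195 406.86716338808264
299.995594611838 451.77966864549
344.9136751676017 485.44157012758126
```

Where the fingers show in the side view matches the calibration, and the knob sits at the predicted pixel. I'll descend and grip.

```bash
python3 -m jog '[[0.0912,-0.001,-0.002,0.035,0,0,0],[0.0912,0,0,0.034,0,0,0],[0.0912,0,0,0,0,0,0],[0.03,0,0,0,0,0,0],[0.03,0,0,0,0,0,0],[0.02,0,0,0,0,0,0],[0.02,0,0,0,0,0,0],[0.02,0,0,0,0,0,0]]' 40
python3 - <<'E'
from h import *
delta(563.5,-33.5,290,173)
g=vision.grab_frame("side"); crop(g,"s4.png",185,80,345,240,4)
E
```

```text
time_s: 4.68
ee_pos: [563.6, -33.7, 290.9]
ee_rot: [180.0, 0.0, 173.0]
force: [0.3, -0.7, -0.3]
gripper_width: 44.2
t 4.67 pos [563.6 -33.7 290.9] rot [1.7999e+02 1.0000e-02 1.7302e+02] F [ 0.3 -0.7 -0.3] w 44.2
tool dx,dy,dz mm 0.1 0.2 0.9 turn z rad 0.0003
```

View pics/s4.png

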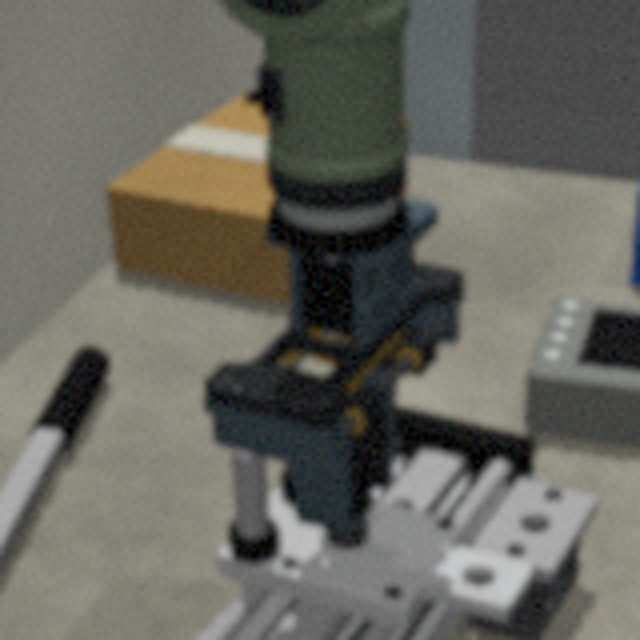

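```bash
python3 -m jog '[[0.01,0,0,0,0,0,0],[0.01,0,0,0,0,0,0],[0.01,0,0,0,0,0,0],[0.01,0,0,0,0,0,0]]' 40
```

```text
time_s: 5.22
ee_pos: [563.6, -33.6, 290.7]
ee_rot: [180.0, 0.0, 173.0]
force: [0.0, 0.5, 0.9]
gripper_width: 30.8
```

```bash
python3 -m jog '[[0.01,0,0,-0.006,0,0,0],[0.01,0,0,-0.006,0,0,0],[0.01,0,0,-0.005,0,0,0],[0.01,0,0,0,0,0,0],[0.01,0,0,0,0,0,0]]' 40
```

```text
time_s: 5.85
ee_pos: [563.6, -33.6, 307.4]
ee_rot: [180.0, -0.0, 173.0]
force: [2.9, 0.5, -8.4]
gripper_width: 30.5
```

```bash
python3 -m jog '[[0.01,0,-0.01,0,0,0,0],[0.01,0,-0.02,0,0,0,0],[0.01,0,-0.02,0,0,0,0],[0.01,0,-0.02,0,0,0,0],[0.01,0,-0.01,0,0,0,0],[0.01,0,0,0,0,0,0],[0.01,0,0,0,0,0,0]]' 40
python3 - <<'E'
from h import *
delta(553.8,-113,307,173)
g=vision.grab_frame("side"); crop(g,"s5.png",205,140,345,280,5)
E
```

```text
time_s: 6.72
ee_pos: [554.0, -113.2, 307.8]
ee_rot: [-180.0, 0.0, 173.0]
force: [3.7, -1.9, -8.2]
gripper_width: 31.1
t 6.72 pos [ 554.  -113.2  307.8] rot [-1.7998e+02  3.0000e-02  1.7302e+02] F [ 3.7 -1.9 -8.2] w 31.1
tool dx,dy,dz mm 0.2 0.1 0.8 turn z rad 0.0004
```

View pics/s5.png

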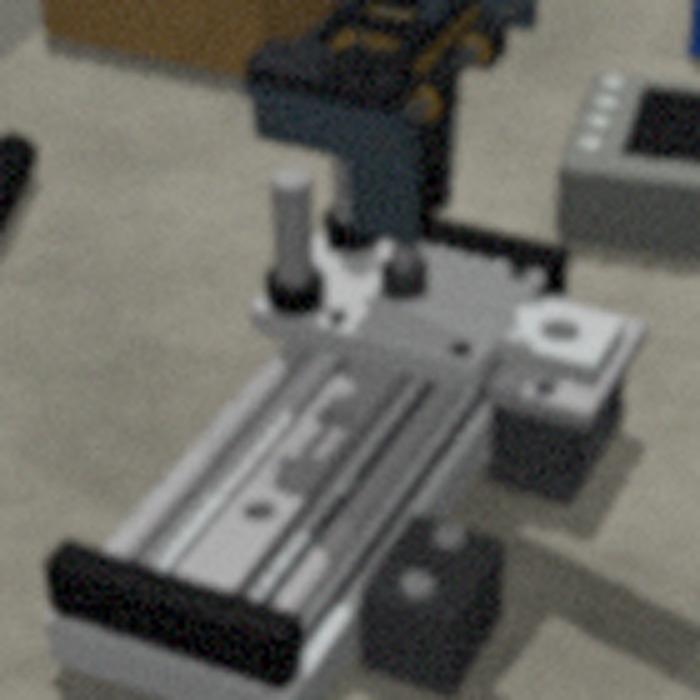

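The carriage is over the tie plate, with the ear hole at (560,330). I'll lower the knob and let go.

```bash
python3 -m jog '[[0.01,0,0,0.006,0,0,0],[0.01,0,0,0.006,0,0,0],[0.01,0,0,0.006,0,0,0],[0.01,0,0,0,0,0,0],[0.01,0,0,0,0,0,0]]' 40
```

```text
time_s: 7.4
ee_pos: [554.0, -112.8, 290.7]
ee_rot: [180.0, 0.1, 173.0]
force: [1.3, -0.2, 3.4]
gripper_width: 30.7
```

```bash
python3 -m jog '[[0.0912,0,0,0,0,0,0],[0.0912,0,0,0,0,0,0],[0.0912,0,0,0,0,0,0],[0.0912,0,0,-0.02,0,0,0],[0.0912,0,0,-0.05,0,0,0],[0.0912,0,0,-0.06,0,0,0],[0.0912,0.02,0.055,-0.02,0,0,0],[0.0912,0.02,0.055,-0.01,0,0,0],[0.0912,0.02,0.055,0,0,0,0],[0.0912,0.02,0.055,0,0,0,0],[0.0912,0.02,0.055,0,0,0,0],[0.0912,0.02,0.055,0,0,0,0]]' 40
python3 - <<'E'
from h import *
delta(517.6,359.5,400,173)
f=vision.grab_frame("top");crop(f,"t6.png",215,150,385,265,4.7)
g=vision.grab_frame("side"); crop(g,"s6.png",205,165,345,285,5)
E
```

```text
time_s: 8.9
ee_pos: [474.0, 230.7, 449.7]
ee_rot: [-180.0, -0.0, 173.0]
force: [0.5, 0.6, -0.7]
gripper_width: 91.0
t 8.9 pos [474.  230.7 449.7] rot [-1.7999e+02 -1.0000e-02  1.7302e+02] F [ 0.5  0.6 -0.7] w 91.0
tool dx,dy,dz mm -27.6 133.1 49.7 turn z rad 0.0003
```

View pics/t6.png

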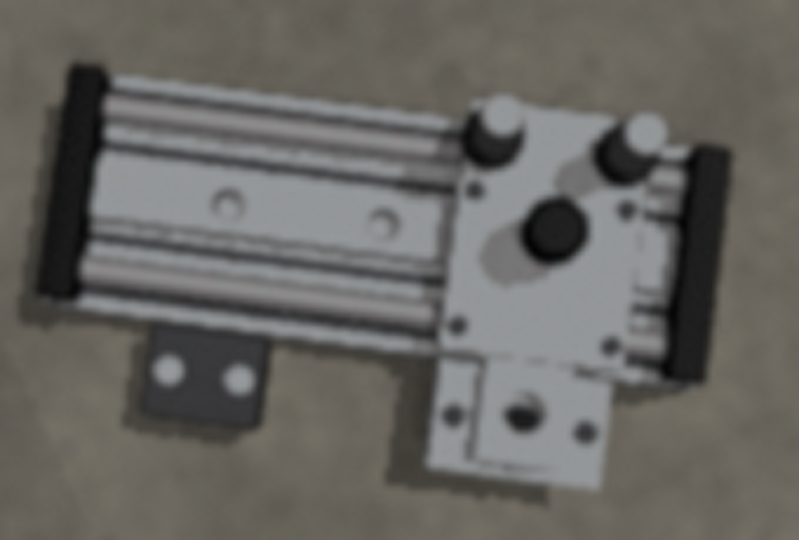

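View pics/s6.png

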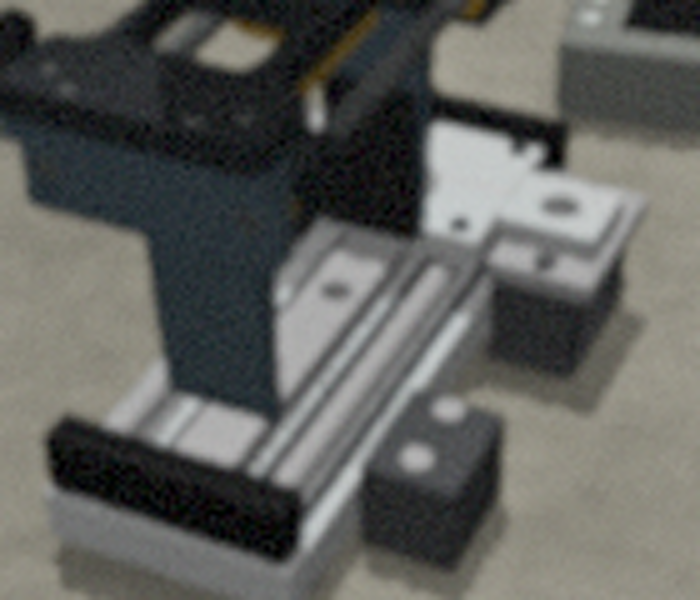

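```bash
python3 -m jog '[[0.0912,-0.0092,0.044,0.02,0,0,0],[0.0912,-0.0092,0.044,0.03,0,0,0],[0.0912,-0.0092,0.044,0.035,0,0,0],[0.0912,0,0,0.025,0,0,0],[0.0912,0,0,0,0,0,0],[0.0912,0,0,0,0,0,0]]' 40
python3 - <<'E'
from h import *
delta(517.6,358.6,275,173)
f=vision.grab_frame("top")
T=lambda x,y,z:ray(f,x/4.7+215-.4,y/4.7+150-.4,z)
g=vision.grab_frame("side"); crop(g,"s7.png",150,220,310,420,3)
S=lambda x,y,z:ray(g,x/5+205-.4,y/5+165-.4,z)
print("ear",T(524,411,75),S(561,205,75))
p=status.state()["ee_pos"]
for y in(-52,0,52):
  u,v=proj(g,[p[0]+.122*y,p[1]+.993*y,p[2]-191]);print((u-150)*3,(v-220)*3)
u,v=proj(g,[517.6,358.6,123]);print((u-150)*3,(v-220)*3)
E
```

```text
time_s: 9.75
ee_pos: [518.8, 356.1, 340.9]
ee_rot: [180.0, 0.1, 173.0]
force: [1.0, 0.1, -0.1]
gripper_width: 90.8
t 9.75 pos [518.8 356.1 340.9] rot [1.7995e+02 7.0000e-02 1.7298e+02] F [ 1.   0.1 -0.1] w 90.8
tool dx,dy,dz mm 1.5 2.3 65.9 turn z rad -0.0004
ear [ 467.79567136 -102.07679929   75.        ] [ 468.1362833  -103.36392416   75.        ]
239.66967713332934 239.45567602401422
185.01947728344064 311.57618490834216
122.6859178586711 393.83623223907546
190.9034870058557 350.232681155708
```

View pics/s7.png

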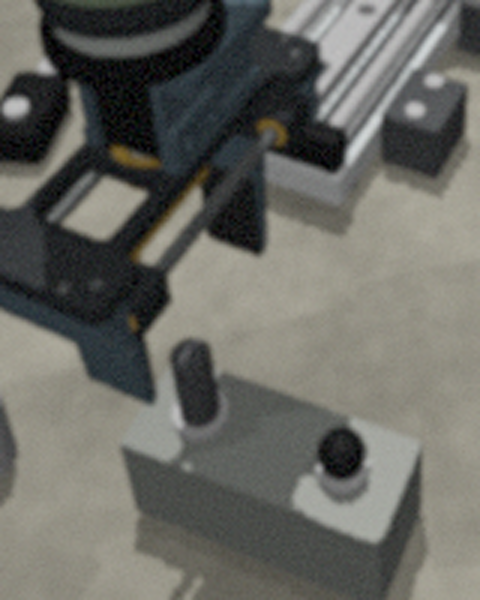

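```bash
python3 -m jog '[[0.0912,0.0015,0.0023,0.03,0,0,0],[0.0912,0,0,0.036,0,0,0],[0.02,0,0,0,0,0,0],[0.005,0,0,0,0,0,0],[0.005,0,0,0,0,0,0],[0.005,0,0,0,0,0,0],[0.005,0,0,0,0,0,0],[0.005,0,0,0,0,0,0],[0.005,0,0,0,0,0,0],[0.005,0,0,0,0,0,0],[0.005,0,0,0,0,0,0],[0.005,0,0,0,0,0,0]]' 10
python3 -m jog '[[0.005,0,0,0,0,0,0],[0.005,0,0,0,0,0,0]]' 10
```

```text
time_s: 11.35
ee_pos: [517.1, 359.3, 273.8]
ee_rot: [180.0, 0.0, 173.0]
force: [0.3, 0.6, -0.1]
gripper_width: 21.5
time_s: 11.6
ee_pos: [517.1, 359.3, 273.7]
ee_rot: [180.0, 0.0, 173.0]
force: [-0.5, 0.9, -0.6]
gripper_width: 21.7
```

```bash
python3 -m jog '[[0.005,0,0,0,0,0,0],[0.005,0,0,-0.01,0,0,0],[0.005,0,0,-0.03,0,0,0],[0.005,0,0,-0.04,0,0,0],[0.005,0,0,-0.05,0,0,0],[0.005,0,0,0,0,0,0]]' 45
python3 - <<'E'
from h import *
delta(468,-102.5,404,173)
g=vision.grab_frame("side"); crop(g,"s8.png",130,200,310,420,3)
p=status.state()["ee_pos"]
for z in(78,78+58):
  u,v=proj(g,[p[0],p[1],p[2]-172-95+z-78]);print((u-130)*3,(v-200)*3)
E
```

```text
time_s: 12.35
ee_pos: [517.5, 359.4, 409.0]
ee_rot: [179.6, 0.4, 173.0]
force: [-0.1, 0.7, -2.9]
gripper_width: 20.9
t 12.35 pos [517.5 359.4 409. ] rot [179.64   0.43 173.02] F [-0.1  0.7 -2.9] w 20.9
tool dx,dy,dz mm -7.0 -464.5 5.0 turn z rad 0.0003
247.98182653529489 391.626812966754
234.37826568130345 314.67754728226305
```

View pics/s8.png

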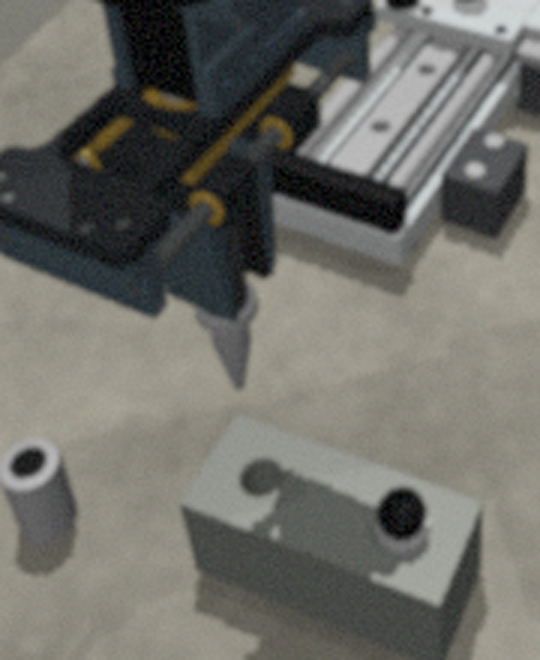

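The drift is up, with its tip at (239,388) against (248,392) predicted, so it is probably tilted a little. I'll move over the ear and compare there.

```bash
python3 -m jog '[[0.005,-0.001,-0.0265,0.0,0,0,0],[0.005,-0.001,-0.048,0.0,0,0,0],[0.005,-0.001,-0.05,0.0,0,0,0],[0.005,0,-0.05,0.0,0,0,0],[0.005,-0.001,-0.05,0,0,0,0],[0.005,-0.001,-0.05,0,0,0,0],[0.005,-0.001,-0.05,0,0,0,0],[0.005,-0.001,-0.05,0,0,0,0],[0.005,0,-0.05,0,0,0,0],[0.005,0,-0.04,0,0,0,0],[0.005,0,0,0.02,0,0,0],[0.005,0,0,0,0,0,0]]' 45
python3 -m jog '[[0.005,0,0,0.02,0,0,0],[0.005,0,0,0,0,0,0],[0.005,0,0,0,0,0,0]]' 45
python3 - <<'E'
from h import *
delta(468,-102.5,404,173)
g=vision.grab_frame("side"); crop(g,"s9.png",250,90,370,220,5)
f=vision.grab_frame("top"); crop(f,"t9.png",215,120,385,265,4.7)
p=status.state()["ee_pos"]
for z in(78,78+58):
  u,v=proj(g,[p[0],p[1],p[2]-172-95+z-78]);print((u-250)*5,(v-90)*5)
u,v=proj(g,[468,-102.5,75]);print("hole",(u-250)*5,(v-90)*5)
E
```

```text
time_s: 13.9
ee_pos: [466.4, -102.9, 381.1]
ee_rot: [179.9, -0.4, 173.0]
force: [-0.5, -0.1, -2.1]
gripper_width: 21.3
time_s: 14.28
ee_pos: [467.8, -102.3, 364.2]
ee_rot: [180.0, 0.0, 173.1]
force: [-0.9, 0.5, -2.1]
gripper_width: 21.0
t 14.28 pos [ 467.8 -102.3  364.2] rot [1.8000e+02 2.0000e-02 1.7307e+02] F [-0.9  0.5 -2.1] w 21.0
tool dx,dy,dz mm -0.2 -0.1 -39.8 turn z rad 0.0012
336.21496464101625 541.6255742279352
342.09754592953175 440.0593900707392
hole 333.8417427522492 578.9827730345833
```

View pics/s9.png

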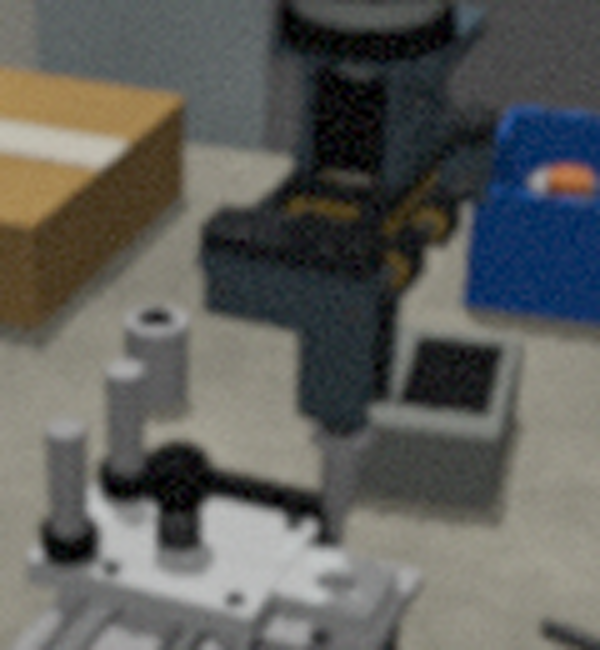

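View pics/t9.png

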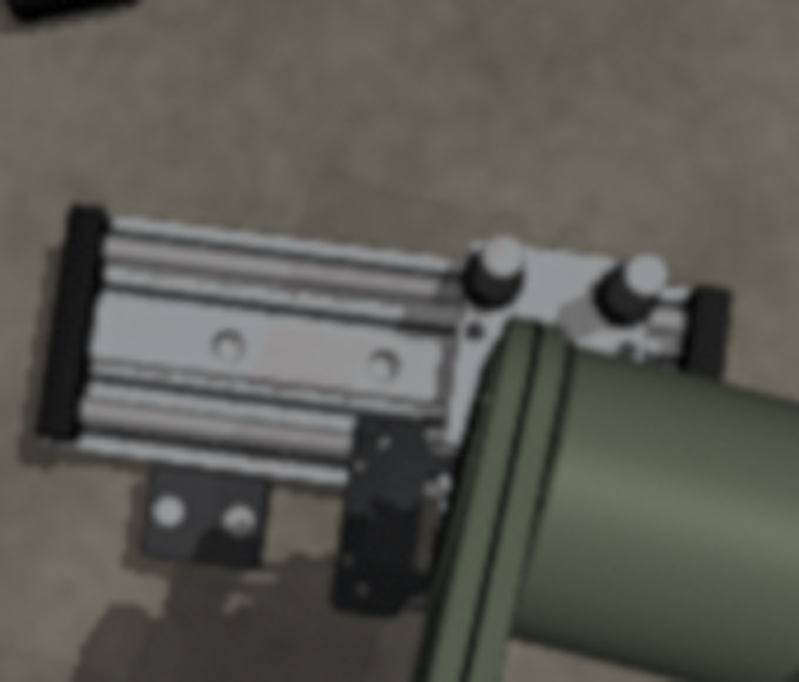

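Seen from the side, the tip at (333,540) is about 2 mm to +x of the hole centre at (338,580). I'll correct that and descend in steps, watching the force.

```bash
python3 -m jog '[[0.005,0.0015,0,0.01,0,0,0],[0.005,0,0,0.01,0,0,0],[0.005,0,0,0.01,0,0,0],[0.005,0,0,0,0,0,0]]' 45
python3 - <<'E'
from h import *
delta(468,-102.5,284,173)
g=vision.grab_frame("side"); crop(g,"s10.png",270,150,370,230,7)
E
```

```text
time_s: 14.88
ee_pos: [465.8, -102.5, 332.6]
ee_rot: [180.0, -0.1, 173.0]
force: [0.5, -0.1, -2.4]
gripper_width: 20.9
t 14.88 pos [ 465.8 -102.5  332.6] rot [ 1.7998e+02 -1.5000e-01  1.7302e+02] F [ 0.5 -0.1 -2.4] w 20.9
tool dx,dy,dz mm -2.2 0.2 48.6 turn z rad 0.0003
```

View pics/s10.png

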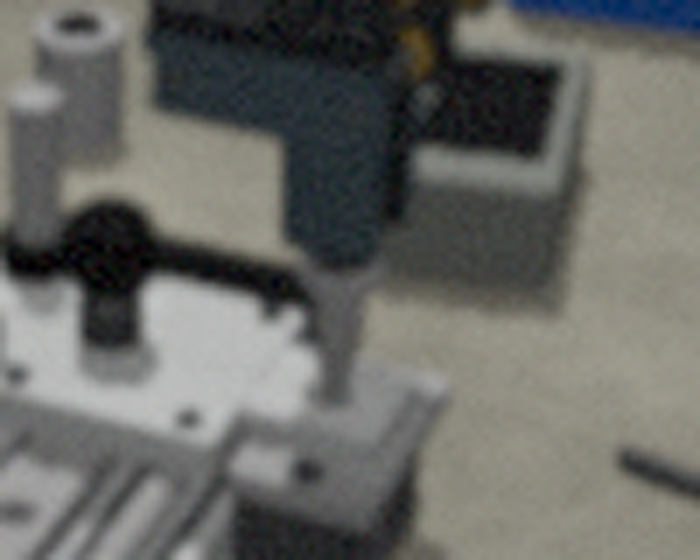

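The tip is inside the ear hole at (335,400) with no contact force, so I'll keep going down.

```bash
python3 -m jog '[[0.005,0,0,0.005,0,0,0],[0.005,0,0,0.005,0,0,0],[0.005,0,0,0,0,0,0]]' 60
python3 -m jog '[[0.005,0,0,0.005,0,0,0],[0.005,0,0,0.005,0,0,0],[0.005,0,0,0,0,0,0]]' 60
```

```text
time_s: 15.3
ee_pos: [466.0, -102.5, 323.3]
ee_rot: [180.0, -0.1, 173.0]
force: [0.3, -1.3, -1.9]
gripper_width: 21.1
time_s: 15.68
ee_pos: [466.0, -102.5, 313.2]
ee_rot: [180.0, -0.1, 173.0]
force: [0.6, 0.3, -2.5]
gripper_width: 20.4
```

```bash
python3 -m jog '[[0.005,0,0,0.003,0,0,0],[0.005,0,0,0.003,0,0,0],[0.005,0,0,0,0,0,0]]' 60
python3 -m jog '[[0.005,0,0,0.003,0,0,0],[0.005,0,0,0.003,0,0,0],[0.005,0,0,0,0,0,0]]' 60
```

```text
time_s: 16.05
ee_pos: [466.1, -102.5, 307.6]
ee_rot: [180.0, -0.0, 173.0]
force: [-0.4, -0.5, -1.0]
gripper_width: 20.9
time_s: 16.42
ee_pos: [466.3, -102.5, 301.5]
ee_rot: [180.0, 0.0, 173.0]
force: [0.2, -0.2, -1.7]
gripper_width: 21.3
```

```bash
python3 -m jog '[[0.005,0,0,0.002,0,0,0],[0.005,0,0,0.002,0,0,0],[0.005,0,0,0,0,0,0]]' 60
python3 -m jog '[[0.005,0,0,0.002,0,0,0],[0.005,0,0,0.002,0,0,0],[0.005,0,0,0,0,0,0]]' 60
```

```text
time_s: 16.8
ee_pos: [466.3, -102.5, 297.6]
ee_rot: [180.0, 0.0, 173.0]
force: [0.7, 0.4, -0.8]
gripper_width: 21.1
time_s: 17.18
ee_pos: [466.3, -102.5, 293.5]
ee_rot: [180.0, 0.0, 173.0]
force: [1.0, 0.5, -0.6]
gripper_width: 20.5
```

```bash
python3 - <<'E'
from h import *
g=vision.grab_frame("side"); crop(g,"s11.png",270,150,370,230,7)
E
```

```text
(no output)
```

View pics/s11.png

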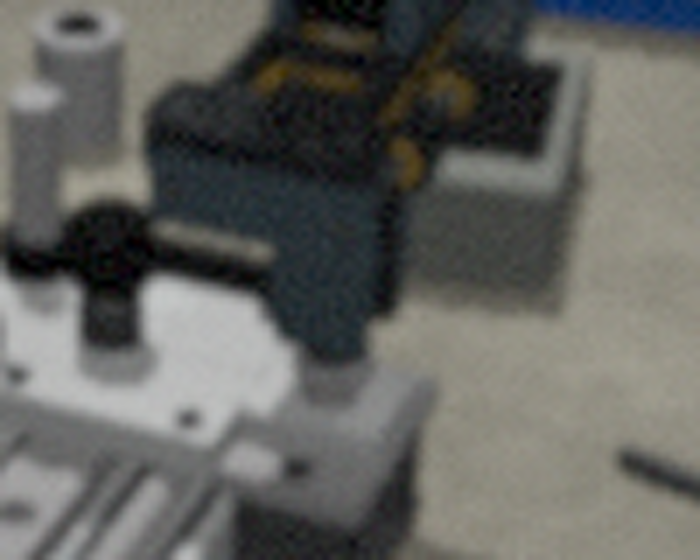

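The tie plate is moving into line: its corner went from (447,385) to (433,378). I'll keep pushing.

```bash
python3 -m jog '[[0.005,0,0,0.002,0,0,0],[0.005,0,0,0.002,0,0,0],[0.005,0,0,0,0,0,0]]' 60
python3 -m jog '[[0.005,0,0,0.002,0,0,0],[0.005,0,0,0.001,0,0,0],[0.005,0,0,0,0,0,0]]' 60
```

```text
time_s: 17.6
ee_pos: [466.3, -102.5, 289.6]
ee_rot: [180.0, 0.0, 173.0]
force: [1.2, 0.6, -0.5]
gripper_width: 20.5
time_s: 17.98
ee_pos: [466.2, -102.5, 286.7]
ee_rot: [180.0, 0.0, 173.0]
force: [1.4, 1.8, 0.3]
gripper_width: 20.6
```

```bash
python3 -m jog '[[0.005,0,0,0.001,0,0,0],[0.005,0,0,0.001,0,0,0],[0.005,0,0,0,0,0,0]]' 60
python3 -m jog '[[0.005,0,0,0.001,0,0,0],[0.005,0,0,0.001,0,0,0],[0.005,0,0,0,0,0,0]]' 60
```

```text
time_s: 18.35
ee_pos: [466.2, -102.5, 284.7]
ee_rot: [180.0, 0.0, 173.0]
force: [2.0, 1.5, 1.6]
gripper_width: 20.6
time_s: 18.73
ee_pos: [466.2, -102.5, 282.7]
ee_rot: [180.0, 0.0, 173.0]
force: [1.8, 1.9, 2.2]
gripper_width: 21.0
```

```bash
python3 -m jog '[[0.005,0,0,0.001,0,0,0],[0.005,0,0,0,0,0,0]]' 60
python3 -m jog '[[0.005,0,0,0.001,0,0,0],[0.005,0,0,0,0,0,0]]' 60
python3 - <<'E'
from h import *
g=vision.grab_frame("side"); crop(g,"s12.png",270,150,370,230,7)
E
```

```text
time_s: 18.98
ee_pos: [466.2, -102.5, 282.6]
ee_rot: [180.0, 0.0, 173.0]
force: [0.6, 1.3, 8.8]
gripper_width: 21.4
time_s: 19.23
ee_pos: [466.2, -102.4, 282.6]
ee_rot: [180.0, 0.1, 173.0]
force: [-1.7, 3.3, 14.9]
gripper_width: 20.9
```

View pics/s12.png

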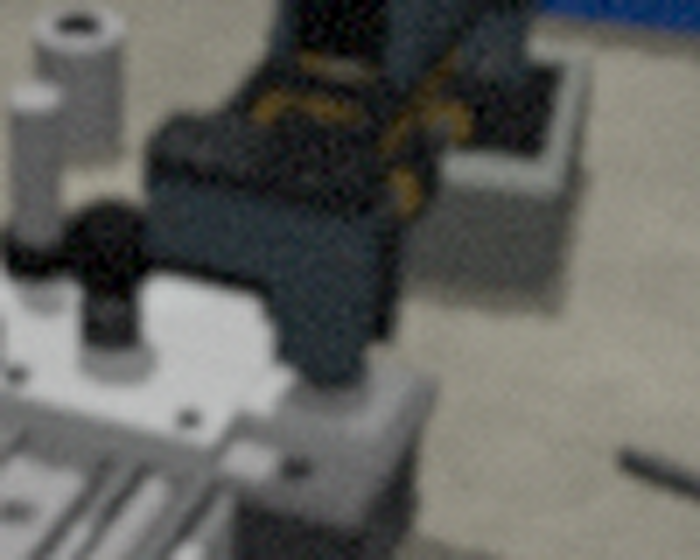

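It hit a hard stop at 282.6, exactly 9 mm above the pickup height, so the collar is seated. I'll release, back away and check.

```bash
python3 -m jog '[[0.005,0,0,-0.001,0,0,0],[0.06,0,0,0,0,0,0],[0.06,0,0,0,0,0,0],[0.06,0,0,0,0,0,0],[0.06,0,0,0,0,0,0],[0.06,0,0,-0.02,0,0,0],[0.06,0,0,-0.05,0,0,0],[0.06,0,0,-0.05,0,0,0],[0.06,0.03,0.05,-0.02,0,0,0],[0.06,0.03,0.05,0,0,0,0],[0.06,0.03,0.05,0,0,0,0],[0.06,0.03,0.05,0,0,0,0]]' 20
python3 -m jog '[[0.06,0,0.06,0,0,0,0],[0.06,0,0.06,0,0,0,0],[0.06,0,0.06,0,0,0,0],[0.06,0,0.06,0,0,0,0],[0.06,0,0,0,0,0,0],[0.06,0,0,0,0,0,0]]'
python3 - <<'E'
from h import *
delta(466,-102,284,173)
g=vision.grab_frame("side"); crop(g,"s13.png",230,150,370,250,5.7); cv2.imwrite("pics/s13f.png",g["color"])
f=vision.grab_frame("top"); crop(f,"t13.png",215,150,385,265,4.7)
for n in("side","top"):
  print([(round(d["p"],2),d["location"]) for d in vision.find_in(n,"drift")])
E
```

```text
time_s: 20.78
ee_pos: [370.2, 111.9, 421.9]
ee_rot: [180.0, 0.0, 173.0]
force: [0.7, 0.4, 0.2]
gripper_width: 60.0
time_s: 21.52
ee_pos: [400.3, 348.5, 421.2]
ee_rot: [-179.9, -0.1, 173.1]
force: [0.4, -0.5, -0.6]
gripper_width: 60.1
t 21.52 pos [400.3 348.5 421.2] rot [-1.7990e+02 -5.0000e-02  1.7305e+02] F [ 0.4 -0.5 -0.6] w 60.1
tool dx,dy,dz mm -119.7 -439.2 137.2 turn z rad 0.0009
[]
[(0.69, [464.2, -97.6, 127.5]), (0.41, [432.3, 360.2, 89.9]), (0.23, [545.6, -115.1, 72.2])]
```

View pics/s13.png

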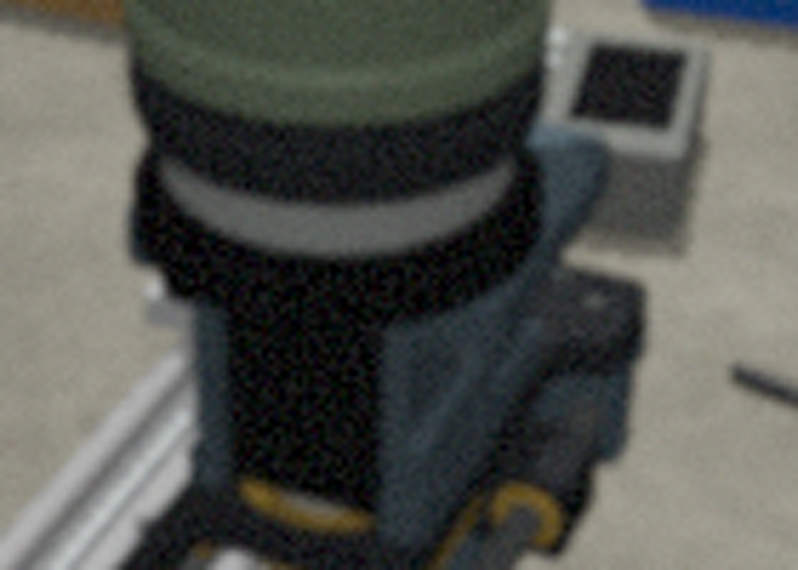

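View pics/t13.png

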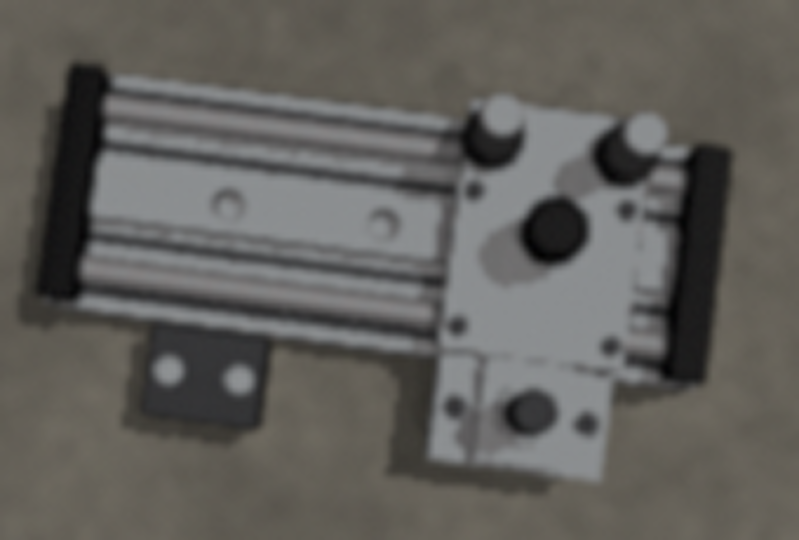

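View pics/s13f.png

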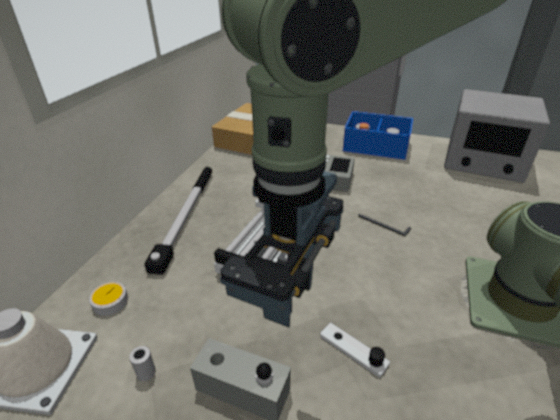

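The top view shows the drift standing in the ear at (530,412) and the tie plate shifted in. The arm blocks the side view, so I'll clear it.

```bash
python3 -m jog '[[0.06,0.045,0.035,0,0,0,0],[0.06,0.045,0.035,0,0,0,0],[0.06,0.045,0.035,0,0,0,0],[0.06,0.045,0.035,0,0,0,0],[0.06,0.045,0.035,0,0,0,0],[0.06,0,0,0,0,0,0],[0.06,0,0,0,0,0,0]]'
python3 - <<'E'
from h import *
g=vision.grab_frame("side"); crop(g,"s14.png",220,150,345,250,6.3)
f=vision.grab_frame("top")
for z,a in((75,"base"),(81,"collar top"),(132,"top")):
  u,v=proj(g,[467.5,-102.5,z]);print(a,(u-220)*6.3,(v-150)*6.3, end=" ")
  u,v=proj(f,[467.5,-102.5,z]);print((u-215)*4.7,(v-150)*4.7)
for n,z in(("kn",113),):
  u,v=proj(g,[554.3,-113,z]);print((u-220)*6.3,(v-150)*6.3)
E
```

```text
time_s: 22.6
ee_pos: [198.9, 549.0, 421.9]
ee_rot: [-180.0, 0.0, 173.0]
force: [0.4, 0.2, -0.4]
gripper_width: 60.0
base 610.8648916918396 351.7384139121916 522.979915264057 409.73722444676133
collar top 611.5901967224484 339.27740239126905 524.1061486225467 409.5328061909661
top 617.9776990085464 229.5377256787412 534.3095806926997 407.68082074657946
411.07099986987765 221.67705427654607
```

View pics/s14.png

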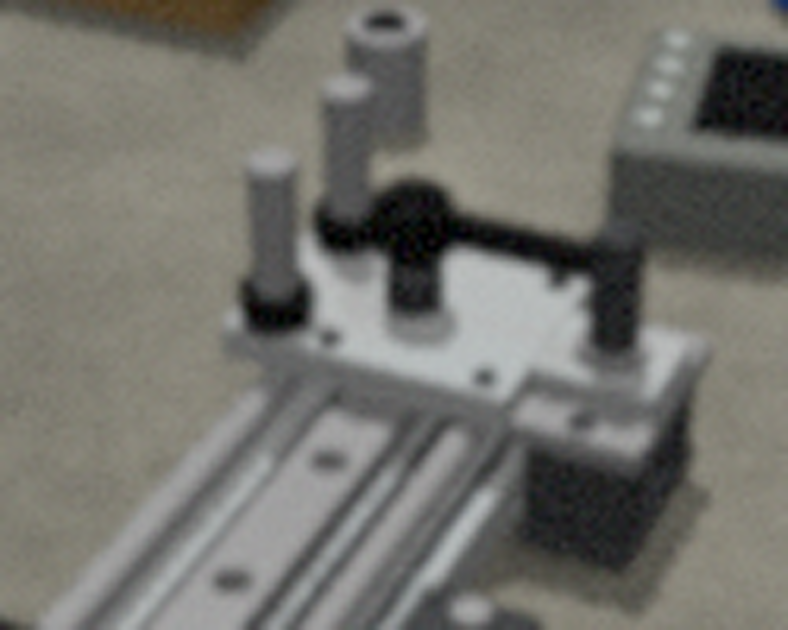

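The drift stands upright with its collar on the ear at (612,350), and its top is within about 1 px of the seated prediction. The knob is at (411,220) against (411,222) predicted for snapped in.

```bash
python3 -c "
from workcell import ticket
print(ticket.job_done())"
```

```text
the job is handed in; nothing more can be done
None
```

I set the bench up as asked and handed it in at about 22.7 s; nothing indicates a failure, though no verdict came back.

**Carriage:** I pulled the plunger knob up 17 mm, slid the carriage 80 mm to the tie-plate side (bench -y) and lowered it back. The wrist came back to the height where I first gripped the knob (290.7 mm) and met a firm stop. In the last side picture the knob sits where a fully snapped-in one should, at 113 mm.

**Drift:** I took it from the tool block and pushed it down through the ear and the tie plate. It came to a hard stop with a push of up to 15 N, exactly 9 mm above its height in the tool block. That matches the ear being 9 mm higher than the block's top, so the collar is seated. The pictures show it upright and the tie plate pulled in by several millimetres.

**Checks that disagreed or were not made:**
- In the last side picture the top of the drift showed about 1 pixel lower than predicted (roughly 2 mm), which is within the calibration error.
- On the first look after release, the trained network found no drift in the side view because the arm blocked it. The top view found it.
- I did not measure the final hole alignment directly.
- I moved only the carriage, drift and tie plate, and did not check the other loose things one by one at the end.

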